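# Roll down the top plate of a model hull on a free-running stand

### The arm

A 6-joint arm with a two-finger parallel gripper is mounted at the origin on the work surface. World frame = base frame: x ahead of the robot, y to its left, z up, the work surface at z = 0. Lengths are in m, angles in rad, forces in N, time in s.
With the tool pointing down it reaches from about 0.325 to 0.9 m from the base axis. Payload 6.1 kg.
Tool frame: the origin (TCP) lies between the finger pads, 19 mm behind the fingertips; this is the grasp point; z points along the fingers, y is the line along which they close (so a half turn about z gives the same grasp; the last joint's range is limited). The gripper opens to 87 mm and grips with 3 to 60 N. Pads are 19 mm wide; open, the fingers measure 117 mm over their backs; the gripper's body (75 mm by 190 mm) begins 51 mm behind the grasp point.
Start: joints at [-1.258, 0.22, 1.526, -0, 1.395, -0.126], TCP at [0.266, -0.566, 0.241] pointing down, gripper open.
Joint ranges: [-2.98, 2.98], [-0.91, 2.08], [0.09, 2.57], [-1.24, 4.39], [0.2, 2.65], [-2.68, 2.68]. Speed limits (rad/s): [2.57, 2.57, 3.01, 3.14, 3.14, 3.14].

### API

Orientations are given as a unit quaternion [w, x, y, z].
In Python, from cell import read_state, capture, finish_job gives the robot as it stands.
- The arm moves only by the tool jog_arm, never from a script. Its argument "plan" is a list of rows, each a list of 7 numbers: the shift along the tool's x, y, z in m, then the turn, a rotation vector about the tool's x, y, z in rad, then the finger opening in m, from 0 to 0.087. A call has 1 to 8 rows; each row is the pose to reach, as a shift and turn from the pose commanded when the call began, along the tool's axes at that moment; what a row does not reach only later rows make up. A row lasts 1/8 s, in which the tool goes at most 62.5 mm and 10.7 degrees, less where a joint would pass 70% of its speed; a pose out of reach is approached as far as the arm can. A call with a gripper value outside its range is refused whole. The fingers move at their own pace and stop on an object; "grip_force" is the grip in N (left out, the last holds). Time passes only in rows, so rows that repeat a pose let the fingers close. It gives the time, the measured TCP pose, the force, the opening and the grip force at its end, in the units of the state.
- read_state(): the state, without advancing time (a new reading comes with each control period).
- capture(name): name is "side" or "top" or "wrist"; returns a dict with "image" (420x560x3 uint8, red, green, blue), "range_z" (420x560 float32, m along the optical axis (not along the pixel's ray), 0 where there is no reading), "mtx" (3x3 intrinsics, pixels), "extrinsics" (4x4, takes a point from camera to world coordinates); the wrist camera has in their place "hand_eye" (4x4, takes a point from camera to tool coordinates, whose origin is the TCP and whose axes are the flange's). Camera axes: x right, y down, z forward; pixel columns grow to the right and rows downward; lengths in m; the calibration is good to about 2 mm. A picture is of the moment at which its call begins: read the wrist's pose just before it.
- finish_job(): hands the job in; it is judged then, once.
The state is a dict: "clock": time; "qpos": joint angles; "dq": joint speeds; "joint_torque": joint torques, N m; "tool_pos": TCP position; "tcp_rot": TCP orientation; "force": force on the tool from outside, world axes, zero at the start; "torque": the same for the moment, N m; "opening": finger opening in m; "grip_force": force on a finger pad.
Only numpy, scipy, OpenCV 4.12 (cv2) and the standard library are available. Lean on these libraries where they do the work, as an engineer would, in place of code of your own. Each camera call takes 0.05 s, during which the arm holds its last target. There are 200 camera calls.

### The job

The white top plate of the model ship has just been glued on, and its stand runs freely on a rail and gives under pressure. Take the hand roller from its wooden rest and roll the plate down from the stern line to the middle line and on to the bow line, without lifting off, pressing with about 6 N all the way (not under 3, not over 10) and staying about 1.5 s on the stern line, 3 s on the middle line and 1.5 s on the bow line, and do not let the carriage run into the ends of its rail. Then lift the roller well clear and finish holding it upright above everything, with the stand come back to rest in the middle of its rail; touch the model only with the roller's wheel and leave the other things on the mat alone.

Things in the scene. Friction and masses are not known exactly. Their poses are not given: they have to be found in the camera images.
- rail: Fixed aluminium base of the work stand, 110 mm (x) by 420 mm (y) with two steel rods along its y axis and a black block at each end. Origin: centre of the underside, on the table. The carriage runs along its y axis.
- carriage (a joint): Black carriage (100 x 90 mm) that carries the model: position along the rail's +y in m, 0 = middle, where it starts. Almost no friction: moving mass 1.6 kg nominal (carriage 1.0, model 0.6, each true to 25 %), viscous drag 5 N per m/s, soft centring spring 10 N/m. End stops at +-0.15 m; beyond +-0.142 counts as running into the end.
- hull: Model ship, grey body, white curved top plate 210 mm (y) by 60 mm (x). Origin: centre of the grey underside, about 93 mm above the table when unloaded (some mm more or less with its mass); axes as the rail's, z up, +y to the bow (one nose cone), -y to the stern (two exhausts). It moves along y with the carriage and sinks on springs, never tilting: 300 N/m, drag 18 N per m/s, travel 50 mm.
- line_stern (a point): Middle of the dark line across the plate towards the stern, on its surface at y = -45 mm of the hull. A wheel pressing beside the highest point drives the carriage away to the other side with force x axle offset / 318 mm, more than the centring spring: under a roller held still the model runs away (grows by e in about 0.9 s), so the roller must keep following it.
- line_crown (a point): Middle of the dark line across the white plate at its highest point, y = 0 of the hull, 55 mm above its origin. The top is a circular arc of radius 300 mm in the hull's y-z plane (straight across in x): height over the hull's origin = 55 - 300 + sqrt(300^2 - y^2) mm.
- line_bow (a point): Middle of the dark line across the white plate towards the bow, on the surface at y = +45 mm of the hull.
- rest: Fixed wooden rest for the roller: 90 x 90 mm base, two upright walls (12 mm thick, 60 mm long in y, 75 mm high) 48 mm apart along x. Origin: centre of the underside. The roller's steel collar lies on top of both walls and its wheel hangs between them; lift it straight up.
- roller: Hand roller, 160 g, upright, z up. Origin: centre of the underside of its steel collar (66 x 44 x 8 mm). Square wooden handle 22 x 22 mm from 8 to 78 mm above the origin; grip it from above, best closing along its y, tool centre about 38 mm above the origin. Below, a free-turning wheel, radius 18, width 24 mm, axle along x: it rolls along the roller's y, to be set parallel to the hull's y.
- axle (a point): Centre of the roller's wheel, 45 mm below the roller's origin; the wheel's lowest point is 18 mm below it. The wheel counts as on a line when the axle is within 15 mm of that line along the hull's y.
- paint_jar: Bystander: paint jar, 44 mm across, 60 mm high. Origin: its underside's centre or its middle. Leave it alone.
- thinner: Bystander: bottle, 56 mm across, 110 mm high. Origin: its underside's centre or its middle. Leave it alone.
- driver: Bystander: screwdriver, 150 mm long. Origin: its underside's centre or its middle. Leave it alone.
- parts_tray: Bystander: clear parts tray, 70 x 130 x 25 mm. Origin: its underside's centre or its middle. Leave it alone.
- frame_part: Bystander: grey model part, about 80 x 80 x 34 mm. Origin: its underside's centre or its middle. Leave it alone.
- cover_part: Bystander: white model part, 50 x 70 x 24 mm. Origin: its underside's centre or its middle. Leave it alone.
- canister: Bystander: red and grey model canister, 80 mm long, 24 mm high. Origin: its underside's centre or its middle. Leave it alone.
There are look-alikes about, which are no part of the job. Of the things like the roller, leave any that is yellow; of the rest the smaller one is meant. There is more than one size of the rest; the job needs the larger.

How it is judged:
On the way, in this order (a step that is already met when the one before it is completed fails the run):
1. the roller is lifted out of its rest (distance of roller from where it was at the start of the episode above 0.08 m and height (world z) of axle above 0.11 m), for 0.1 s.
2. the wheel is pressed on the stern line with 3 to 10 N, kept for 1 s (y of axle in the frame of hull between -0.06 and -0.03 m and contact force between roller and hull between 3 and 10 N), for 1 s.
3. the wheel is pressed on the plate between stern and middle line with 3 to 10 N (y of axle in the frame of hull between -0.0295 and -0.0155 m and contact force between roller and hull between 3 and 10 N), for 0.1 s.
4. the wheel is pressed on the middle line with 3 to 10 N, kept for 2.5 s (y of axle in the frame of hull between -0.015 and 0.015 m and contact force between roller and hull between 3 and 10 N), for 2.5 s.
5. the wheel is pressed on the plate between middle and bow line with 3 to 10 N (y of axle in the frame of hull between 0.0155 and 0.0295 m and contact force between roller and hull between 3 and 10 N), for 0.1 s.
6. the wheel is pressed on the bow line with 3 to 10 N, kept for 1 s (y of axle in the frame of hull between 0.03 and 0.06 m and contact force between roller and hull between 3 and 10 N), for 1 s.
At the end, for the whole second after the job is handed in: The roller is held upright (within 0.25 rad) by the fingers, its wheel more than 30 mm above the model's highest point and its axle at least 170 mm above the table, touching nothing else; the carriage rests within 15 mm of the middle of its rail, slower than 0.03 m/s (z of axle in the frame of hull above 0.103 m and contact force between roller and hull below 0.1 N and height (world z) of axle above 0.17 m and angle between roller's own z axis and vertical below 0.25 rad and contact force between roller and rest below 0.1 N and contact force between roller and the fingers above 1 N and value of joint carriage between -0.015 and 0.015 m and velocity of joint carriage between -0.03 and 0.03 m/s); the arm keeps its last pose, push and grip.
It fails at once if the roller presses on the model with more than 15 N (contact force between roller and hull above 15 N).
It fails at once if the carriage runs into an end of its rail (beyond 142 mm) (value of joint carriage above 0.142 m or value of joint carriage below -0.142 m).
It fails at once if the roller is lifted off the plate between the lines (wheel 5 to 20 mm above the highest point while the carriage is near the middle) (y of axle in the frame of hull between -0.015 and 0.015 m and z of axle in the frame of hull between 0.078 and 0.093 m and x of axle in the frame of hull between -0.03 and 0.03 m and value of joint carriage between -0.02 and 0.02 m).
It fails at once if the robot itself touches the stand or the model (contact force between any of the arm, the fingers and rail above 1 N or contact force between any of the arm, the fingers and hull above 1 N).
It fails at once if a bystander is moved by more than 20 mm, or the roller is dropped or tipped over (0.5 rad) (angle between roller's own z axis and vertical above 0.5 rad or distance of any of paint_jar, thinner, driver, parts_tray, frame_part, cover_part, canister from where it was at the start of the episode above 0.02 m).
It also fails if it takes over 72 s, if anything falls off the work surface, if the arm or the gripper's body presses on something with over 40 N, if the wrist force passes 120 N, or if a joint passes its speed limit or range.

## Working session

There is one attempt and no reset: what is moved stays moved. The work goes in short steps, Python scripts to look and compute and a tool call to move; the robot and the scene stay as the last step left them, time stands still between calls to the robot, and variables do not carry over. Pictures are saved under pics/ and viewed, at most 10 in all, crops included, and the job is handed in when it is done.

Besides the shell and the picture viewer there is one more tool, called after "Request:" as name([rows], argument=value, ...), one row to a line, values as JSON. jog_arm: Moves the arm, as the interface text tells. Its arguments: {"type":"object","properties":{"plan":{"type":"array"},"grip_force":{"type":"number"}},"required":["plan"]}

```bash
mkdir -p pics; ls; python3 - <<'E'
from cell import *
import cv2,numpy as np,pickle
s=read_state(); print(s)
d={}
for n in("side","top","wrist"):
    c=capture(n); d[n]=c; cv2.imwrite(f"pics/{n}0.png",c["image"][:,:,::-1])
    print(n,c["mtx"].tolist(),np.round(c.get("extrinsics",c.get("hand_eye")),3).tolist())
pickle.dump(d,open("c0.pkl","wb"))
E
```

```text
pics
{'clock': 0.0, 'qpos': array([-1.25807896e+00,  2.21228464e-01,  1.52762359e+00,  1.34770265e-05,
        1.39468007e+00, -1.26105928e-01]), 'dq': array([ 0.00049416,  0.0006244 , -0.00065259,  0.00049502,  0.00060519,
       -0.00098903]), 'joint_torque': array([-1.11869103e-03, -4.94613540e+01, -3.87379682e+01,  6.98165246e-02,
        5.71652153e-02, -1.38148007e-04]), 'tool_pos': array([ 0.26536246, -0.56522349,  0.24012916]), 'tcp_rot': array([-9.66136687e-04,  9.76025475e-01,  2.17654154e-01, -8.37464869e-05]), 'force': array([-0.07619948, -0.51906025,  0.35336772]), 'torque': array([-0.02620808,  0.01234238,  0.00314443]), 'grip_force': 0.0, 'opening': 0.08664870161121202}
side [[480.08628018555976, 0.0, 288.60119696587935], [0.0, 480.08628018555976, 206.59806507193363], [0.0, 0.0, 1.0]] [[-0.94, -0.218, 0.261, 0.301], [-0.34, 0.573, -0.746, 0.69], [0.013, -0.79, -0.613, 0.767], [0.0, 0.0, 0.0, 1.0]]
top [[461.77162797847683, 0.0, 286.1036433674021], [0.0, 461.77162797847683, 212.61311462710177], [0.0, 0.0, 1.0]] [[-0.02, -0.98, 0.2, 0.326], [-1.0, 0.02, -0.002, -0.094], [-0.002, -0.2, -0.98, 1.341], [0.0, 0.0, 0.0, 1.0]]
wrist [[326.6519995391306, 0.0, 276.9646750536526], [0.0, 326.6519995391306, 208.0657433820599], [0.0, 0.0, 1.0]] [[0.0, -0.956, -0.294, 0.081], [1.0, -0.0, 0.0, 0.0], [-0.0, -0.294, 0.956, -0.143], [0.0, 0.0, 0.0, 1.0]]
```

View pics/top0.png

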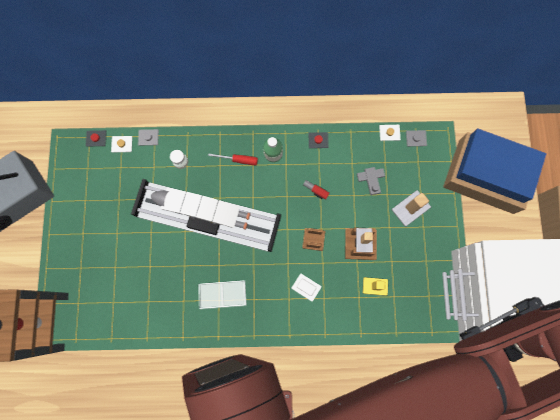

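View pics/side0.png

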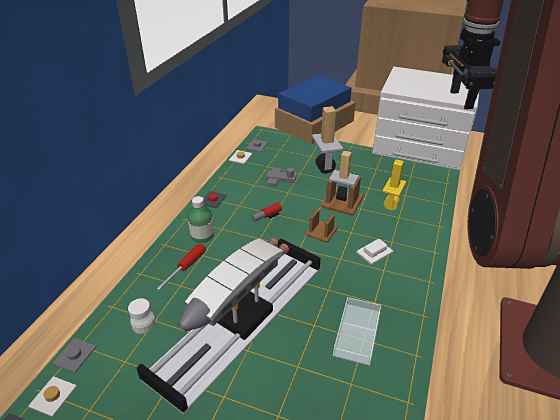

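Candidates for the roller: side (343,175)/top (363,240), grey collar in a rest; side (325,140)/top (412,208), larger, grey; side (395,185)/top (376,287), yellow. Rests: top (360,243) large and (314,239) small. I choose the smaller grey roller, which sits in the large rest; next is a close crop and measurements.

```bash
cat > h.py <<'E'
import numpy as np,cv2,pickle
from scipy.spatial.transform import Rotation as R
def cloud(c,T):
    z=c["range_z"]; v,u=np.mgrid[:z.shape[0],:z.shape[1]]; K=c["mtx"]
    p=np.stack([(u-K[0,2])/K[0,0]*z,(v-K[1,2])/K[1,1]*z,z],-1)
    w=p@T[:3,:3].T+T[:3,3]; w[z==0]=np.nan; return w
def tcpT(s):
    q=s["tcp_rot"];T=np.eye(4);T[:3,:3]=R.from_quat([q[1],q[2],q[3],q[0]]).as_matrix();T[:3,3]=s["tool_pos"];return T
def rect(pts):
    (c,s,a)=cv2.minAreaRect((pts[:,:2]*1000).astype(np.float32)); return np.round(c,1),np.round(s,1),round(a,1)
E
python3 - <<'E'
from h import *
d=pickle.load(open("c0.pkl","rb"))
a=cv2.resize(d["top"]["image"][190:310,290:440],None,fx=4,fy=4,interpolation=2)[:,:,::-1]
b=cv2.resize(d["side"]["image"][100:250,280:430],None,fx=3.2,fy=3.2,interpolation=2)[:,:,::-1]
cv2.imwrite("pics/crop.png",np.vstack([a[:, :600],]) ); 
cv2.imwrite("pics/crop.png",cv2.resize(np.hstack([cv2.resize(a,(480,480)),b]),(800,400)))
for n in("top","side"):
    c=d[n];w=cloud(c,c["extrinsics"]);im=c["image"]
    hsv=cv2.cvtColor(im,cv2.COLOR_RGB2HSV)
    if n=="top":
        for(u,v)in[(363,240),(367,238),(412,208),(418,202),(376,287),(205,225),(185,207),(270,233),(139,199)]: print(n,u,v,np.round(w[v,u],3),im[v,u])
    near=lambda x,y,r:(np.hypot(w[...,0]-x,w[...,1]-y)<r)
    r=w[240,363] if n=="top" else r
    for nm,lo,hi in(("wall",.068,.079),("collar",.08,.1),("handle",.15,.18)):
        m=near(r[0],r[1],.07)&(w[...,2]>lo)&(w[...,2]<hi)
        if m.sum()>5: print(n,nm,m.sum(),rect(w[m]),np.median(w[m][:,2]))
    zz=w[near(r[0],r[1],.06)][:,2]; print(np.histogram(zz,bins=np.arange(0,.2,.01)))
E
```

```text
top 363 240 [ 0.496 -0.299  0.125] [149 123  91]
top 367 238 [ 0.498 -0.306  0.149] [237 208 156]
top 412 208 [ 0.577 -0.431  0.142] [128 107  82]
top 418 202 [ 0.581 -0.432  0.196] [229 195 146]
top 376 287 [ 0.372 -0.324  0.138] [211 185  83]
top 205 225 [0.562 0.137 0.033] [63 63 66]
top 185 207 [0.592 0.172 0.143] [244 244 244]
top 270 233 [ 0.538 -0.049  0.012] [227 229 231]
top 139 199 [0.641 0.328 0.039] [42 43 46]
top wall 101 (array([ 502.4, -311.4]), array([59.2, 72.7]), 86.5) 0.07526340676236831
top collar 239 (array([ 503.5, -307.4]), array([49.4, 64.4]), 88.8) 0.08307701268377676
top handle 53 (array([ 502.7, -309.1]), array([18.5, 21.3]), 87.0) 0.15277838322130632
(array([485, 169,  21,  23,  13,  19,  12, 112, 231,   8,   9,   6,  10,
         6,  24,  53,   0,   0,   0]), array([0.  , 0.01, 0.02, 0.03, 0.04, 0.05, 0.06, 0.07, 0.08, 0.09, 0.1 ,
       0.11, 0.12, 0.13, 0.14, 0.15, 0.16, 0.17, 0.18, 0.19]))
side wall 106 (array([ 504.3, -311.1]), array([60.6, 72.1]), 87.1) 0.07443733239575218
side collar 240 (array([ 504.2, -309.6]), array([47.5, 65.3]), 86.1) 0.08241467239516681
side handle 39 (array([ 505.4, -308.4]), array([21.7, 20.3]), 82.1) 0.15171491420356398
(array([501, 151,  89, 104, 138,  72,  53, 120, 203,  37,  35,  31,  40,
        30,  37,  39,   0,   0,   0]), array([0.  , 0.01, 0.02, 0.03, 0.04, 0.05, 0.06, 0.07, 0.08, 0.09, 0.1 ,
       0.11, 0.12, 0.13, 0.14, 0.15, 0.16, 0.17, 0.18, 0.19]))
```

View pics/crop.png

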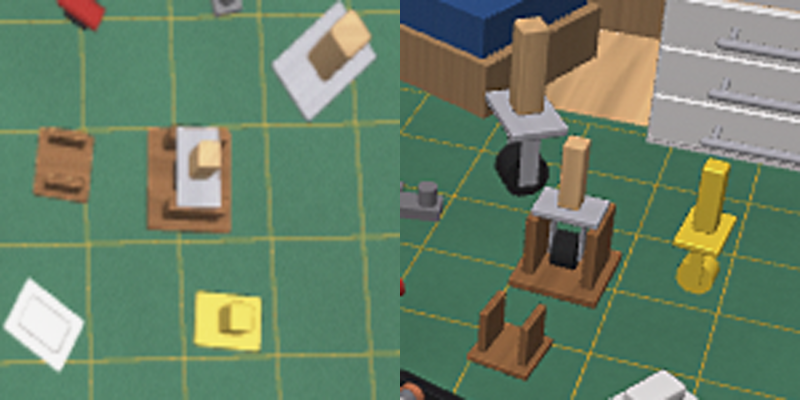

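The crop shows the smaller grey roller hanging in the larger rest (crop left at (185,165), right at (575,210)), so the choice stands. Next I measure the rail and hull.

```bash
python3 - <<'E'
from h import *
d=pickle.load(open("c0.pkl","rb"))
for n in("top","side"):
    c=d[n];w=cloud(c,c["extrinsics"]);im=c["image"].astype(int)
    x,y,z=w[...,0],w[...,1],w[...,2]
    zone=(abs(x-.58)<.2)&(abs(y-.14)<.28)
    white=(im.min(-1)>200)&(z>.115)&(z<.17)&zone
    P=w[white]; print(n,"plate",len(P),rect(P),"ztop",np.percentile(P[:,2],[2,50,98]))
    # fit axis+arc
    (cx,cy),s,a=cv2.minAreaRect((P[:,:2]).astype(np.float32))
    blk=(im.max(-1)<70)&(z>.02)&(z<.06)&zone
    nlab,lab,st,cen=cv2.connectedComponentsWithStats(blk.astype(np.uint8))
    for i in range(1,nlab):
        if st[i,4]>40: print(" blk",st[i,4],rect(w[lab==i]),np.round(cen[i]),np.round(np.median(w[lab==i],0),3))
    q=zone&(z>.008)&(z<.06)&(im.max(-1)-im.min(-1)<25)
    nlab,lab,st,cen=cv2.connectedComponentsWithStats(cv2.morphologyEx(q.astype(np.uint8),cv2.MORPH_CLOSE,np.ones((3,3))))
    i=1+st[1:,4].argmax(); ok=(lab==i)&q; print(" rail all",rect(w[ok]))
    # bystander tops
    t=(abs(x-.6)<.25)&(y<.4)&(y>-.5)&(z>.1)
    print(" max z in zone", np.nanmax(z[t&zone]))
E
```

```text
top plate 1618 (array([687.4,  98.4]), array([209.4, 278.7]), 68.6) ztop [0.12572971 0.13912202 0.14668712]
 blk 175 (array([648., 329.]), array([ 12.3, 106.8]), 75.3) [140. 197.] [0.649 0.328 0.036]
 blk 136 (array([537.3, -61.3]), array([ 10.6, 107.4]), 74.3) [274. 232.] [ 0.536 -0.061  0.037]
 blk 326 (array([560.5, 143.9]), array([88.2, 30.7]), 74.5) [203. 226.] [0.559 0.144 0.036]
 rail all (array([593.7, 135.2]), array([420.7, 109.3]), 74.1)
 max z in zone 0.1500300977280984
side plate 1965 (array([596.3, 134.3]), array([205.2,  61.6]), 74.6) ztop [0.12739356 0.14001155 0.14453484]
 blk 347 (array([540.8, -57.4]), array([ 24.4, 108.9]), 72.9) [301. 252.] [ 0.531 -0.056  0.035]
 blk 1250 (array([579.4, 140.6]), array([90.5, 67.9]), 72.9) [247. 315.] [0.572 0.148 0.036]
 blk 606 (array([650.9, 331.2]), array([ 13.1, 109.8]), 74.3) [161. 385.] [0.647 0.334 0.036]
 rail all (array([595.6, 134. ]), array([422.7, 110.8]), 74.2)
 max z in zone 0.14597501169119453
```

```bash
cat >> h.py <<'E'
def goto(s,pos,yaw):
    """tool shift and rotvec from the measured pose to pos, tool pointing down with tool x at yaw (deg)"""
    T=tcpT(s); G=R.from_euler('z',yaw,degrees=True)*R.from_euler('x',180,degrees=True)
    r=R.from_matrix(T[:3,:3]).inv()*G
    return np.round(T[:3,:3].T@(np.array(pos)-T[:3,3]),4),np.round(r.as_rotvec(),4)
E
python3 -c "
from h import *;from cell import *
print(goto(read_state(),[.5035,-.309,.24],-3))"
```

```text
(array([ 0.3245, -0.1309,  0.0006]), array([-1.400e-03,  2.000e-04,  4.911e-01]))
```

Request:
jog_arm([
  [0.324,-0.131,0,0,0,0.491,0.087],
  [0.324,-0.131,0,0,0,0.491,0.087],
  [0.324,-0.131,0,0,0,0.491,0.087],
  [0.324,-0.131,0,0,0,0.491,0.087],
  [0.324,-0.131,0,0,0,0.491,0.087],
  [0.324,-0.131,0,0,0,0.491,0.087],
  [0.324,-0.131,0,0,0,0.491,0.087],
  [0.324,-0.131,0,0,0,0.491,0.087],
])

```text
clock: 1.15
tool_pos: [0.5029, -0.3097, 0.2409]
tcp_rot: [0.0, 1.0, -0.026, -0.0]
force: [-0.5, 0.2, 0.5]
opening: 0.087
grip_force: 0.0
```

```bash
python3 - <<'E'
from h import *;from cell import *
s=read_state(); print(s["clock"],s["tool_pos"],s["tcp_rot"],s["force"])
c=capture("wrist"); cv2.imwrite("pics/w1.png",c["image"][:,:,::-1])
w=cloud(c,tcpT(s)@c["hand_eye"]); z=w[...,2]
n=np.hypot(w[...,0]-.5035,w[...,1]+.309)<.06
for nm,lo,hi in(("wall",.068,.079),("collar",.08,.1),("handle",.145,.165)):
    m=n&(z>lo)&(z<hi); 
    if m.sum()>5: print(nm,m.sum(),rect(w[m]),np.median(w[m][:,2]))
print(goto(s,[.5035,-.309,.113],-3))
E
```

```text
1.15 [ 0.50285557 -0.30968138  0.24092934] [ 4.89238130e-05  9.99665795e-01 -2.58486585e-02 -3.78990026e-04] [-0.48562156  0.21816132  0.46858599]
wall 586 (array([ 503.7, -312.6]), array([59.4, 71.8]), 86.3) 0.07460839043209996
collar 1988 (array([ 504.3, -310.4]), array([44. , 65.9]), 87.7) 0.0829121044573096
handle 838 (array([ 504.3, -310.5]), array([21.9, 22.9]), 87.9) 0.15253118435978075
(array([ 0.0007, -0.0007,  0.1279]), array([0.0001, 0.0008, 0.0007]))
```

View pics/w1.png

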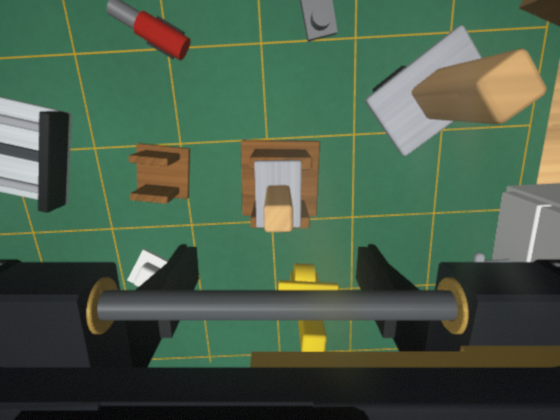

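The wrist view shows the roller's handle at (278,208) centred between the fingers, standing in the large rest; nothing is in the way. Descend and grip.

Request:
jog_arm([
  [0.0015,0.0005,0.05,0,0,-0.012,0.087],
  [0.0015,0.0005,0.1,0,0,-0.012,0.087],
  [0.0015,0.0005,0.128,0,0,-0.012,0.087],
  [0.0015,0.0005,0.128,0,0,-0.012,0.087],
  [0.0015,0.0005,0.128,0,0,-0.012,0],
  [0.0015,0.0005,0.128,0,0,-0.012,0],
  [0.0015,0.0005,0.128,0,0,-0.012,0],
  [0.0015,0.0005,0.128,0,0,-0.012,0],
], grip_force=35)

```text
clock: 2.2
tool_pos: [0.505, -0.3103, 0.114]
tcp_rot: [0.0, 1.0, -0.02, 0.001]
force: [-0.4, -1.1, 0.1]
opening: 0.0549
grip_force: 0.0
```

Request:
jog_arm([
  [0,0,0,0,0,0,0],
  [0,0,0,0,0,0,0],
  [0,0,0,0,0,0,0],
  [0,0,0,0,0,0,0],
])

```text
clock: 2.7
tool_pos: [0.5046, -0.3101, 0.1132]
tcp_rot: [0.0, 1.0, -0.02, -0.0]
force: [0.9, 0.6, -0.6]
opening: 0.022
grip_force: 35.0
```

Request:
jog_arm([
  [0,0,-0.02,0,0,0,0],
  [0,0,-0.05,0,0,0,0],
  [0,0,-0.09,0,0,0,0],
  [0,0,-0.13,0,0,0,0],
  [0,0,-0.16,0,0,0,0],
  [0,0,-0.16,0,0,0,0],
  [0,0,-0.16,0,0,0,0],
  [0,0,-0.16,0,0,0,0],
])

```text
clock: 3.7
tool_pos: [0.5038, -0.3094, 0.2711]
tcp_rot: [-0.001, 1.0, -0.02, -0.001]
force: [0.0, 0.8, -1.8]
opening: 0.0215
grip_force: 35.0
```

```bash
python3 - <<'E'
from h import *;from cell import *
from scipy.optimize import least_squares
s=read_state(); print(s["clock"],s["tool_pos"],s["force"],s["opening"],s["grip_force"])
# refine rail frame and crown from all views
yaw=-15.8
res={}
for n in("top","side"):
    c=capture(n);w=cloud(c,c["extrinsics"]);im=c["image"].astype(int)
    th=np.radians(yaw);ex=np.array([np.cos(th),np.sin(th)]);ey=np.array([-np.sin(th),np.cos(th)])
    o=np.array([.5945,.1345]); r=w[...,:2]-o; X=r@ex;Y=r@ey;z=w[...,2]
    m=(abs(X)<.035)&(abs(Y)<.11)&(z>.115)&(z<.16)&(im.min(-1)>150)
    f=least_squares(lambda p:p[0]-.3+np.sqrt(.09-(Y[m]-p[1])**2)-z[m],[.147,0],loss="soft_l1",f_scale=.001)
    print(n,m.sum(),"crown z,y0",np.round(f.x,4),"X mid",round((np.percentile(X[m],1)+np.percentile(X[m],99))/2,4),"rms",np.sqrt(np.mean(f.fun**2)))
    e=(abs(X)<.06)&(abs(abs(Y)-.205)<.03)&(z>.033)&(z<.05)&(im.max(-1)<80)
    for sg in(1,-1):
        k=e&(Y*sg>0); print("  end",sg,np.round([X[k].min(),X[k].max(),Y[k].min(),Y[k].max(),np.median(z[k])],4))
    # dark lines on plate
    g=im.mean(-1); 
    mm=(abs(X)<.02)&(abs(Y)<.1)&(z>.115)
    b=np.digitize(Y[mm],np.arange(-.1,.1,.004)); prof=[int(np.median(g[mm][b==i])) if (b==i).any() else -1 for i in range(1,51)]
    print("  ",prof)
    cv2.imwrite(f"pics/{n}1.png",c["image"][:,:,::-1])
E
```

```text
3.7 [ 0.50382427 -0.30944999  0.27109026] [ 0.01298129  0.77597922 -1.77580484] 0.021528118470151986 34.99942694557831
top 1697 crown z,y0 [0.1438 0.0006] X mid -0.0006 rms 0.0028477895636104173
  end 1 [-0.0548  0.054   0.1974  0.21    0.0378]
  end -1 [-0.0557  0.052  -0.2101 -0.1976  0.0377]
   [223, 223, 224, 225, 225, 226, 227, 228, 228, 228, 229, 229, 231, 215, 210, 232, 232, 233, 234, 234, 235, 235, 236, 237, 235, 195, 237, 237, 237, 237, 237, 237, 237, 237, 237, 237, 192, 230, 237, 237, 237, 237, 237, 237, 237, 237, 237, 237, 235, 151]
side 2370 crown z,y0 [ 0.1431 -0.0002] X mid 0.0015 rms 0.0011628133757771047
  end 1 [-0.054   0.0577  0.1972  0.211   0.037 ]
  end -1 [-0.0536  0.0559 -0.2117 -0.1952  0.0366]
   [197, 193, 196, 195, 198, 198, 199, 202, 202, 204, 205, 205, 216, 130, 215, 211, 210, 212, 213, 213, 214, 214, 215, 218, 184, 223, 218, 218, 219, 219, 220, 220, 220, 220, 221, 227, 145, 223, 222, 222, 222, 223, 223, 223, 223, 223, 225, 229, 115, 119]
```

```bash
python3 - <<'E'
from h import *;from cell import *
s=read_state()
print(goto(s,[.5831,.0941,.271],-15.8))
E
```

```text
(array([ 0.0627, -0.4066,  0.001 ]), array([-0.0015,  0.0026,  0.2355]))
```

Request:
jog_arm([
  [0.0627,-0.4065,0,0,0,0.2355,0],
  [0.0627,-0.4065,0,0,0,0.2355,0],
  [0.0627,-0.4065,0,0,0,0.2355,0],
  [0.0627,-0.4065,0,0,0,0.2355,0],
  [0.0627,-0.4065,0,0,0,0.2355,0],
  [0.0627,-0.4065,0,0,0,0.2355,0],
  [0.0627,-0.4065,0,0,0,0.2355,0],
  [0.0627,-0.4065,0,0,0,0.2355,0],
])

```text
clock: 4.8
tool_pos: [0.5833, 0.0964, 0.2722]
tcp_rot: [-0.0, 0.991, -0.135, -0.001]
force: [0.3, -0.2, -1.8]
opening: 0.0219
grip_force: 35.0
```

Request:
jog_arm([
  [0,0,0,0,0,0,0],
  [0,0,0,0,0,0,0],
  [0,0,0,0,0,0,0],
  [0,0,0,0,0,0,0],
])

```text
clock: 5.3
tool_pos: [0.5837, 0.0928, 0.2733]
tcp_rot: [-0.0, 0.99, -0.138, 0.0]
force: [-0.4, -0.3, -0.8]
opening: 0.0221
grip_force: 35.0
```

```bash
cat >> h.py <<'E'
from scipy.optimize import least_squares
O=np.array([.5945,.1345]);th=np.radians(-15.8);EX=np.array([np.cos(th),np.sin(th)]);EY=np.array([-np.sin(th),np.cos(th)])
def hull(c,x0=0,z0=.1435):
    """carriage position and crown height from the white plate's arc and the visible points"""
    w=cloud(c,c["extrinsics"]);im=c["image"].astype(int);r=w[...,:2]-O;X=r@EX;Y=r@EY-x0;z=w[...,2]
    m=(abs(X)<.03)&(abs(Y)<.13)&(im.min(-1)>150)&(np.ptp(im,-1)<20)&(abs(z-(z0-.3+np.sqrt(.09-np.clip(Y,-.13,.13)**2)))<.014)
    if m.sum()<50: return None
    f=least_squares(lambda p:p[0]-.3+np.sqrt(np.maximum(.09-(Y[m]-p[1])**2,0))-z[m],[z0,0],loss="soft_l1",f_scale=.001)
    return np.round([f.x[1]+x0,f.x[0]],4),int(m.sum()),np.round(np.percentile(Y[m],[1,99]),3)
E
python3 - <<'E'
from h import *;from cell import *
s=read_state(); p=s["tool_pos"]; r=p[:2]-O
print(s["clock"],p,"X,Y",r@EX,r@EY,s["tcp_rot"],s["force"],s["qpos"])
fs=[]
for n in("side","top","side"):
    c=capture(n); print(n,hull(c)); cv2.imwrite(f"pics/{n}2.png",c["image"][:,:,::-1]); fs.append(read_state()["force"])
print(np.round(fs,2))
E
```

```text
5.3 [0.58367621 0.09277688 0.27333062] X,Y 0.0009455386407729683 -0.0430938438629828 [-1.49910994e-05  9.90432212e-01 -1.38000105e-01  6.22564984e-05] [-0.41119959 -0.3149972  -0.82625437] [2.42393915e-02 1.20085568e-01 1.57975007e+00 9.49875049e-06
 1.44162929e+00 1.87191833e+00]
side (array([1.000e-04, 1.431e-01]), 2289, array([-0.099,  0.099]))
top (array([0.0019, 0.1438]), 563, array([-0.117,  0.098]))
side (array([1.000e-04, 1.431e-01]), 2288, array([-0.099,  0.099]))
[[ 0.35  0.44 -1.73]
 [-0.11  0.68 -1.03]
 [ 0.79  0.64 -0.88]]
```

View pics/side2.png

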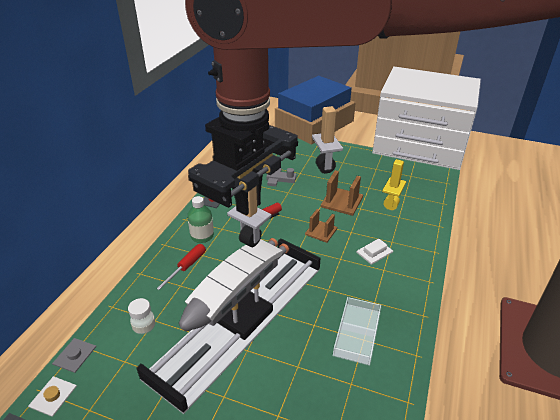

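The side view shows the wheel hanging at (249,233) over the stern line at about (255,250), with the plate fully visible, so I can track the hull from this camera. Next I check the collar's position in the same camera against the TCP.

```bash
python3 - <<'E'
from h import *;from cell import *
P=[]
for k in range(4):
    c=capture("side"); s=read_state(); P.append(np.r_[s["tool_pos"][:2]@np.eye(2)-O,s["tool_pos"][2]])
P=np.array(P); print("tcp X,Y,z",np.c_[P[:,:2]@EX,P[:,:2]@EY,P[:,2]].round(4))
w=cloud(c,c["extrinsics"]);r=w[...,:2]-O;X=r@EX;Y=r@EY;z=w[...,2]
n=(abs(X)<.05)&(abs(Y+.042)<.05)
im=c["image"].astype(int)
g=n&(abs(z-.243)<.004)&(im.min(-1)>120)
print("collar top z",np.median(z[g]),g.sum()); q=np.c_[X[g],Y[g]]; print("collar",rect(np.c_[q]),)
k=n&(z>.160)&(z<.215)&(im.max(-1)<80); print("wheel pts",k.sum(),"X",np.percentile(X[k],[2,98]),"Y",np.percentile(Y[k],[2,98]),"z",np.percentile(z[k],[1,99]))
f=least_squares(lambda p:np.hypot(Y[k]-p[0],z[k]-p[1])-.018,[-.042,.19],loss="soft_l1",f_scale=.001);print("axle fit Y,z",f.x,np.sqrt(np.mean(f.fun**2)))
E
```

```text
tcp X,Y,z [[ 0.0008 -0.0426  0.2733]
 [ 0.0008 -0.0425  0.2733]
 [ 0.0007 -0.0424  0.2733]
 [ 0.0007 -0.0424  0.2733]]
collar top z 0.2420193932452731 389
collar (array([  0.5, -41.3]), array([64.6, 44.4]), 0.6)
wheel pts 280 X [-0.01465662  0.01310899] Y [-0.057343   -0.02398631] z [0.17405751 0.20861832]
axle fit Y,z [-0.04321518  0.18970222] 0.002858710036909938
```

```bash
cat > ctl.py <<'E'
"""usage: ctl.py 'o,F o,F ...' : measure the hull, correct the estimate, print the next rows (wheel offset mm, force N at row ends)"""
import sys,json,os
from h import *;from cell import *
ZC=.245; M,C,K,A=1.6,5.,10.,.318
drop=lambda o:A-np.sqrt(A*A-o*o)
def sim(x,v,p,z,seg,dt=.005):
    "seg: (dur,p_end,z_end) of command, linear"
    for d,p1,z1 in seg:
        n=max(1,int(round(d/dt)))
        for i in range(n):
            a=(i+.5)/n; o=p+(p1-p)*a-x
            F=max(0,300*(ZC-drop(o)-(z+(z1-z)*a)))
            v+=dt*(-F*o/A-C*v-K*x)/M; x+=dt*v
        p,z=p1,z1
    return x,v
s0=read_state(); c=capture("side"); t0=s0["clock"]
E=json.load(open("est.json")) if os.path.exists("est.json") else dict(t=t0,x=0,v=0,p=-.0424,z=.2733,rows=[])
x,v,p,z=E["x"],E["v"],E["p"],E["z"]
seg=[(.125,r[0],r[1]) for r in E["rows"]]
if seg: x,v=sim(x,v,p,z,seg); p,z=E["rows"][-1]
Fp=max(0,300*(ZC-drop(p-x)-z))
h=hull(c,x,.143-Fp/300)
tp=s0["tool_pos"]; pm=(tp[:2]-O)@EY
print("t %.2f pred x %.4f v %.3f meas"%(t0,x,v),h,"cmd p,z",p,z,"tcp X,p,z",np.round([(tp[:2]-O)@EX,pm,tp[2]],4),"f",np.round(s0["force"],1))
if h:
    r=h[0][0]-x; x+=.7*r; v+=1.0*r; print("innov",round(r,4),"F from sink %.1f"%(300*(.1431-h[0][1])))
print("offset now %.4f Fmodel %.1f"%(p-x,max(0,300*(ZC-drop(p-x)-z))))
x,v=sim(x,v,p,z,[(read_state()["clock"]-t0,p,z)])
rows=[];out=[];o0=p-x;F0=max(0,300*(ZC-drop(o0)-z)); xs,vs=x,v; dt=.005
for a in sys.argv[1].split():
    o1,F1=map(float,a.split(","));o1/=1000
    for i in range(25):
        u=(i+.5)/25;o=o0+(o1-o0)*u;F=F0+(F1-F0)*u
        vs+=dt*(-F*o/A-C*vs-K*xs)/M; xs+=dt*vs
    o0,F0=o1,F1; P=xs+o1; Z=ZC-drop(o1)-F1/300
    dy=round(-(P-p),4);dz=round(-(Z-z),4); rows.append([p-dy,z-dz]); out.append([0,dy,dz,0,0,0,0])
print(json.dumps(out),"end x %.3f v %.3f"%(xs,vs))
json.dump(dict(t=read_state()["clock"],x=x,v=v,p=p,z=z,rows=rows),open("est.json","w"))
E
python3 ctl.py '-42,-4 -42,-2 -42,-0.8 -42,0.2 -42,1 -42,2'
```

```text
t 5.65 pred x 0.0000 v 0.000 meas (array([0.    , 0.1431]), 2288, array([-0.099,  0.099])) cmd p,z -0.0424 0.2733 tcp X,p,z [ 0.0007 -0.0424  0.2733] f [ 0.   0.2 -1.9]
innov 0.0 F from sink 0.0
offset now -0.0424 Fmodel 0.0
[[0, 0.0004, 0.0178, 0, 0, 0, 0], [0, 0.0042, 0.0244, 0, 0, 0, 0], [0, 0.0085, 0.0284, 0, 0, 0, 0], [0, 0.0116, 0.0318, 0, 0, 0, 0], [0, 0.0124, 0.0344, 0, 0, 0, 0], [0, 0.0108, 0.0378, 0, 0, 0, 0]] end x -0.011 v 0.023
```

```bash
sed -i 's/vs+=dt\*(-F\*o/vs+=dt*(-max(F,0)*o/' ctl.py; rm est.json; python3 ctl.py '-42,-4 -42,-2 -42,-0.8 -42,0.2 -42,1 -42,2'
```

```text
t 5.70 pred x 0.0000 v 0.000 meas (array([-0.    ,  0.1431]), 2290, array([-0.1  ,  0.099])) cmd p,z -0.0424 0.2733 tcp X,p,z [ 0.0007 -0.0423  0.2732] f [ 0.4  0.  -1.3]
innov -0.0 F from sink 0.0
offset now -0.0424 Fmodel 0.0
[[0, -0.0004, 0.0178, 0, 0, 0, 0], [0, -0.0004, 0.0244, 0, 0, 0, 0], [0, -0.0004, 0.0284, 0, 0, 0, 0], [0, -0.0004, 0.0318, 0, 0, 0, 0], [0, -0.0007, 0.0344, 0, 0, 0, 0], [0, -0.002, 0.0378, 0, 0, 0, 0]] end x 0.002 v 0.016
```

Request:
jog_arm([
  [0,-0.0004,0.0178,0,0,0,0],
  [0,-0.0004,0.0244,0,0,0,0],
  [0,-0.0004,0.0284,0,0,0,0],
  [0,-0.0004,0.0318,0,0,0,0],
  [0,-0.0007,0.0344,0,0,0,0],
  [0,-0.002,0.0378,0,0,0,0],
])

```text
clock: 6.5
tool_pos: [0.5843, 0.0955, 0.2358]
tcp_rot: [-0.0, 0.991, -0.137, 0.0]
force: [-1.6, 0.4, -0.1]
opening: 0.0218
grip_force: 35.0
```

```bash
python3 ctl.py '-42,3.5 -42,5 -42,6 -42,6'
```

```text
t 6.50 pred x 0.0017 v 0.016 meas (array([0.0023, 0.1367]), 2082, array([-0.1  ,  0.099])) cmd p,z -0.0404 0.2355 tcp X,p,z [ 0.0008 -0.0403  0.2358] f [-1.6  0.4 -0.1]
innov 0.0006 F from sink 1.9
offset now -0.0425 Fmodel 2.0
[[0, -0.005, 0.005, 0, 0, 0, 0], [0, -0.0107, 0.01, 0, 0, 0, 0], [0, -0.0188, 0.0133, 0, 0, 0, 0], [0, -0.0289, 0.0133, 0, 0, 0, 0]] end x 0.031 v 0.085
```

Request:
jog_arm([
  [0,-0.005,0.005,0,0,0,0],
  [0,-0.0107,0.01,0,0,0,0],
  [0,-0.0188,0.0133,0,0,0,0],
  [0,-0.0289,0.0133,0,0,0,0],
])

```text
clock: 7.05
tool_pos: [0.5925, 0.1238, 0.2223]
tcp_rot: [0.0, 0.991, -0.137, 0.0]
force: [-0.3, -0.9, 4.3]
opening: 0.0216
grip_force: 35.0
```

```bash
python3 ctl.py '-42,6 -42,6 -42,6 -42,6'
```

```text
t 7.05 pred x 0.0305 v 0.085 meas (array([0.0312, 0.1232]), 2206, array([-0.1,  0.1])) cmd p,z -0.0115 0.22219999999999998 tcp X,p,z [ 0.001  -0.0108  0.2223] f [-0.3 -0.9  4.3]
innov 0.0007 F from sink 6.0
offset now -0.0425 Fmodel 6.0
[[0, -0.0157, -0.0, 0, 0, 0, 0], [0, -0.0259, -0.0, 0, 0, 0, 0], [0, -0.0345, -0.0, 0, 0, 0, 0], [0, -0.0415, -0.0, 0, 0, 0, 0]] end x 0.072 v 0.049
```

Request:
jog_arm([
  [0,-0.0157,0,0,0,0,0],
  [0,-0.0259,0,0,0,0,0],
  [0,-0.0345,0,0,0,0,0],
  [0,-0.0415,0,0,0,0,0],
])

```text
clock: 7.6
tool_pos: [0.6037, 0.1637, 0.2223]
tcp_rot: [0.0, 0.991, -0.137, 0.0]
force: [0.7, -1.6, 4.4]
opening: 0.0218
grip_force: 35.0
```

```bash
python3 ctl.py '-42,6 -41,6 -40,6 -35,6'
```

```text
t 7.60 pred x 0.0720 v 0.049 meas (array([0.0711, 0.1231]), 2422, array([-0.101,  0.099])) cmd p,z 0.030000000000000002 0.22219999999999998 tcp X,p,z [0.0009 0.0307 0.2223] f [ 0.7 -1.6  4.4]
innov -0.0009 F from sink 6.0
offset now -0.0414 Fmodel 6.0
[[0, -0.0064, -0.0, 0, 0, 0, 0], [0, -0.0106, -0.0001, 0, 0, 0, 0], [0, -0.0134, -0.0003, 0, 0, 0, 0], [0, -0.0189, -0.0009, 0, 0, 0, 0]] end x 0.084 v -0.002
```

Request:
jog_arm([
  [0,-0.0064,0,0,0,0,0],
  [0,-0.0106,-0.0001,0,0,0,0],
  [0,-0.0134,-0.0003,0,0,0,0],
  [0,-0.0189,-0.0009,0,0,0,0],
])

```text
clock: 8.15
tool_pos: [0.6087, 0.1813, 0.2231]
tcp_rot: [0.0, 0.99, -0.138, 0.0]
force: [1.5, -1.4, 5.6]
opening: 0.0218
grip_force: 35.0
```

```bash
python3 ctl.py '-29,6 -22,6 -16,6 -8,6 0,6'
```

```text
t 8.15 pred x 0.0840 v -0.002 meas (array([0.0862, 0.1235]), 2479, array([-0.098,  0.101])) cmd p,z 0.0489 0.2231 tcp X,p,z [0.0009 0.0489 0.2231] f [ 1.5 -1.4  5.6]
innov 0.0022 F from sink 5.9
offset now -0.0366 Fmodel 5.9
[[0, -0.006, -0.0006, 0, 0, 0, 0], [0, -0.0097, -0.0011, 0, 0, 0, 0], [0, -0.0102, -0.0015, 0, 0, 0, 0], [0, -0.0108, -0.0018, 0, 0, 0, 0], [0, -0.0095, -0.0019, 0, 0, 0, 0]] end x 0.058 v -0.081
```

Request:
jog_arm([
  [0,-0.006,-0.0006,0,0,0,0],
  [0,-0.0097,-0.0011,0,0,0,0],
  [0,-0.0102,-0.0015,0,0,0,0],
  [0,-0.0108,-0.0018,0,0,0,0],
  [0,-0.0095,-0.0019,0,0,0,0],
])

```text
clock: 8.82
tool_pos: [0.6112, 0.1905, 0.225]
tcp_rot: [-0.0, 0.991, -0.137, 0.0]
force: [3.1, -0.9, 3.9]
opening: 0.0217
grip_force: 35.0
```

```bash
python3 ctl.py '0,6 0,6 0,6 0,6'
```

```text
t 8.82 pred x 0.0587 v -0.080 meas (array([0.0798, 0.1239]), 2384, array([-0.078,  0.12 ])) cmd p,z 0.0584 0.225 tcp X,p,z [0.0008 0.0584 0.225 ] f [ 3.1 -0.9  3.9]
innov 0.0211 F from sink 5.8
offset now -0.0151 Fmodel 5.9
[[0, -0.003, -0.0, 0, 0, 0, 0], [0, 0.0077, -0.0, 0, 0, 0, 0], [0, 0.0191, -0.0, 0, 0, 0, 0], [0, 0.0299, -0.0, 0, 0, 0, 0]] end x 0.029 v -0.083
```

```bash
cat > fit.py <<'E'
from h import *
ZC=.245;A=.318
# blocks: start p,z then rows (dy,dz), hold .05 after each; measured x at end of rows
B=[[(-.0004,.0178),(-.0004,.0244),(-.0004,.0284),(-.0004,.0318),(-.0007,.0344),(-.002,.0378)],
[(-.005,.005),(-.0107,.01),(-.0188,.0133),(-.0289,.0133)],
[(-.0157,0),(-.0259,0),(-.0345,0),(-.0415,0)],
[(-.0064,0),(-.0106,-.0001),(-.0134,-.0003),(-.0189,-.0009)],
[(-.006,-.0006),(-.0097,-.0011),(-.0102,-.0015),(-.0108,-.0018),(-.0095,-.0019)]]
MX=[.0023,.0312,.0711,.0862,.0798]
def run(q,B=B,full=False):
    M,C,K,b,lag=q; x=v=0;p,z=-.0424,.2733;out=[];dt=.005;pl=p
    for blk in B:
        p0,z0=p,z
        for dy,dz in blk:
            p1,z1=p0-dy,z0-dz
            for i in range(25):
                a=(i+.5)/25; pc=p+(p1-p)*a; pl+=dt/lag*(pc-pl); o=pl+b-x; F=max(0,300*(ZC-(A-np.sqrt(A*A-o*o))-(z+(z1-z)*a)))
                v+=dt*(-F*o/A-C*v-K*x)/M;x+=dt*v
            p,z=p1,z1
        out.append(x); st=(x,v)
        for i in range(10):
            pl+=dt/lag*(p-pl); o=pl+b-x; F=max(0,300*(ZC-(A-np.sqrt(A*A-o*o))-z)); v+=dt*(-F*o/A-C*v-K*x)/M;x+=dt*v
    return (np.array(out),st,x,v) if full else np.array(out)
if __name__=="__main__":
    q0=np.array([1.6,5,10,0,.006]);print(run(q0))
    for w in(1,.3):
        f=least_squares(lambda q:np.r_[(run(np.r_[q,.006])-MX)/.001,(q-q0[:4])/np.array([.3,1,.5,.002])*w],q0[:4])
        q=np.r_[f.x,.006];r=run(q,full=True);print(f.x.round(4),r[0].round(4),np.round(r[1:][0],4),r[2],r[3])
E
python3 fit.py
```

```text
[0.0016534  0.02998113 0.07061887 0.08313309 0.05375814]
[ 1.3883e+00  6.1172e+00  8.8421e+00 -2.6000e-03] [0.0016 0.0304 0.0706 0.0879 0.0791] [ 0.0791 -0.0359] 0.07721267785591338 -0.03806703948354121
[ 1.1791e+00  6.6247e+00  8.6520e+00 -3.8000e-03] [0.0017 0.0315 0.0704 0.0869 0.0796] [ 0.0796 -0.0308] 0.07800137207236045 -0.032338106196631376
```

```bash
python3 - <<'E'
import fit;from h import *
def g(q): fit.ZC=.245+q[4]; return np.r_[(fit.run(np.r_[q[:4],.006])-fit.MX)/.001,(q-[1.6,5,10,0,0])/np.array([.3,.3,.3,.002,.001])]
f=least_squares(g,[1.6,5,10,0,0]); fit.ZC=.245+f.x[4]; r=fit.run(np.r_[f.x[:4],.006],full=True); print(f.x.round(4),r)
M,C,K,b,dz=f.x
t=open("ctl.py").read()
t=t.replace("ZC=.245; M,C,K,A=1.6,5.,10.,.318","ZC=%.4f; M,C,K,A=%.3f,%.2f,%.2f,.318; B=%.4f"%(.245+dz,M,C,K,b))
t=t.replace("p+(p1-p)*a-x","p+(p1-p)*a-x+B").replace("p-x","p-x+B").replace("P=xs+o1","P=xs+o1-B")
open("ctl.py","w").write(t)
import json
from cell import read_state
json.dump(dict(t=read_state()["clock"],x=r[2],v=r[3],p=.0584,z=.225,rows=[]),open("est.json","w"))
E
grep -n "B" ctl.py; python3 ctl.py '-16,6 -11,6 -6,6'
```

```text
[ 1.9112e+00  5.6330e+00  9.6127e+00 -4.0000e-04  1.0000e-03] (array([0.00204372, 0.02959325, 0.07042645, 0.08908447, 0.07866719]), (np.float64(0.07866718860351793), np.float64(-0.0428319060869224)), np.float64(0.0764399701620388), np.float64(-0.0459499412826614))
4:ZC=0.2460; M,C,K,A=1.911,5.63,9.61,.318; B=-0.0004
11:            a=(i+.5)/n; o=p+(p1-p)*a-x+B
21:Fp=max(0,300*(ZC-drop(p-x+B)-z))
27:print("offset now %.4f Fmodel %.1f"%(p-x+B,max(0,300*(ZC-drop(p-x+B)-z))))
29:rows=[];out=[];o0=p-x+B;F0=max(0,300*(ZC-drop(o0)-z)); xs,vs=x,v; dt=.005
35:    o0,F0=o1,F1; P=xs+o1-B; Z=ZC-drop(o1)-F1/300
t 8.88 pred x 0.0764 v -0.046 meas (array([0.078 , 0.1238]), 2373, array([-0.098,  0.1  ])) cmd p,z 0.0584 0.225 tcp X,p,z [0.0008 0.0582 0.225 ] f [ 1.7 -2.   4.8]
innov 0.0016 F from sink 5.8
offset now -0.0195 Fmodel 6.1
[[0, 0.0051, -0.0006, 0, 0, 0, 0], [0, 0.0071, -0.0008, 0, 0, 0, 0], [0, 0.0096, -0.0009, 0, 0, 0, 0]] end x 0.054 v -0.062
```

Request:
jog_arm([
  [0,0.0051,-0.0006,0,0,0,0],
  [0,0.0071,-0.0008,0,0,0,0],
  [0,0.0096,-0.0009,0,0,0,0],
])

```text
clock: 9.3
tool_pos: [0.6084, 0.181, 0.2258]
tcp_rot: [-0.0, 0.991, -0.138, -0.0]
force: [2.0, -1.8, 3.9]
opening: 0.022
grip_force: 35.0
```

```bash
python3 ctl.py '-4,6 -2,6 0,6'
```

```text
t 9.30 pred x 0.0545 v -0.061 meas (array([0.0588, 0.1242]), 2237, array([-0.097,  0.103])) cmd p,z 0.0488 0.22590000000000002 tcp X,p,z [0.0007 0.0486 0.2258] f [ 2.  -1.8  3.9]
innov 0.0043 F from sink 5.7
offset now -0.0091 Fmodel 6.0
[[0, 0.0054, -0.0001, 0, 0, 0, 0], [0, 0.0112, -0.0001, 0, 0, 0, 0], [0, 0.017, -0.0001, 0, 0, 0, 0]] end x 0.031 v -0.061
```

Request:
jog_arm([
  [0,0.0054,-0.0001,0,0,0,0],
  [0,0.0112,-0.0001,0,0,0,0],
  [0,0.017,-0.0001,0,0,0,0],
])

```text
clock: 9.72
tool_pos: [0.6037, 0.1645, 0.2259]
tcp_rot: [-0.0, 0.991, -0.137, -0.0]
force: [3.0, -1.1, 4.2]
opening: 0.0217
grip_force: 35.0
```

```bash
python3 ctl.py '0,6 0,6 0,6'
```

```text
t 9.72 pred x 0.0315 v -0.060 meas (array([0.038 , 0.1241]), 2133, array([-0.094,  0.106])) cmd p,z 0.0318 0.226 tcp X,p,z [0.0007 0.0314 0.2259] f [ 3.  -1.1  4.2]
innov 0.0065 F from sink 5.7
offset now -0.0047 Fmodel 6.0
[[0, 0.0046, -0.0, 0, 0, 0, 0], [0, 0.0108, -0.0, 0, 0, 0, 0], [0, 0.0165, -0.0, 0, 0, 0, 0]] end x 0.015 v -0.043
```

```bash
sed -i 's/-F\*o\/A/-F*o\/A+D/; s/-max(F,0)\*o\/A/-max(F,0)*o\/A+D/; s/x+=.7\*r; v+=1.0\*r/x+=.85*r; v+=1.6*r; D+=8*r; print("D",D)/; s/^x,v,p,z=E/D=E.get("D",.06)\nx,v,p,z=E/; s/z=z,rows=rows/z=z,D=D,rows=rows/' ctl.py
python3 - <<'E'
import json
e=json.load(open("est.json"));e["rows"]=[];e["x"]=.0355;e["v"]=-.049;json.dump(e,open("est.json","w"))
E
python3 ctl.py '-2,6 -1,6 0,6'
```

```text
t 9.78 pred x 0.0355 v -0.049 meas (array([0.0356, 0.1241]), 2122, array([-0.1  ,  0.099])) cmd p,z 0.0318 0.226 tcp X,p,z [0.0007 0.0307 0.2259] f [ 3.1 -0.9  3.9]
D 0.06080000000000002
innov 0.0001 F from sink 5.7
offset now -0.0042 Fmodel 6.0
[[0, 0.0059, 0.0, 0, 0, 0, 0], [0, 0.01, 0.0, 0, 0, 0, 0], [0, 0.0134, -0.0, 0, 0, 0, 0]] end x 0.018 v -0.033
```

Request:
jog_arm([
  [0,0.0059,0,0,0,0,0],
  [0,0.01,0,0,0,0,0],
  [0,0.0134,0,0,0,0,0],
])

```text
clock: 10.2
tool_pos: [0.6001, 0.1518, 0.2259]
tcp_rot: [-0.0, 0.991, -0.137, -0.0]
force: [1.7, -0.3, 4.4]
opening: 0.0216
grip_force: 35.0
```

```bash
python3 ctl.py '0,6 0,6 0,6'
```

```text
t 10.20 pred x 0.0180 v -0.033 meas (array([0.0196, 0.124 ]), 2044, array([-0.098,  0.101])) cmd p,z 0.0184 0.226 tcp X,p,z [0.0007 0.0181 0.2259] f [ 1.7 -0.3  4.4]
D 0.07343084312887552
innov 0.0016 F from sink 5.7
offset now -0.0014 Fmodel 6.0
[[0, 0.0034, -0.0, 0, 0, 0, 0], [0, 0.0061, -0.0, 0, 0, 0, 0], [0, 0.0083, -0.0, 0, 0, 0, 0]] end x 0.010 v -0.015
```

Request:
jog_arm([
  [0,0.0034,0,0,0,0,0],
  [0,0.0061,0,0,0,0,0],
  [0,0.0083,0,0,0,0,0],
])

```text
clock: 10.62
tool_pos: [0.5979, 0.1439, 0.2259]
tcp_rot: [-0.0, 0.991, -0.137, -0.0]
force: [2.0, 0.5, 3.3]
opening: 0.0221
grip_force: 35.0
```

```bash
python3 ctl.py '0,6 0,6 0,6'
```

```text
t 10.62 pred x 0.0097 v -0.015 meas (array([0.0105, 0.124 ]), 1986, array([-0.099,  0.101])) cmd p,z 0.0101 0.226 tcp X,p,z [0.0007 0.01   0.2259] f [2.  0.5 3.3]
D 0.07982428532727913
innov 0.0008 F from sink 5.7
offset now -0.0007 Fmodel 6.0
[[0, 0.0013, -0.0, 0, 0, 0, 0], [0, 0.0022, -0.0, 0, 0, 0, 0], [0, 0.0028, -0.0, 0, 0, 0, 0]] end x 0.007 v -0.003
```

Request:
jog_arm([
  [0,0.0013,0,0,0,0,0],
  [0,0.0022,0,0,0,0,0],
  [0,0.0028,0,0,0,0,0],
])

```text
clock: 11.05
tool_pos: [0.5971, 0.1414, 0.2259]
tcp_rot: [-0.0, 0.991, -0.137, -0.0]
force: [1.2, -0.9, 4.1]
opening: 0.0219
grip_force: 35.0
```

```bash
python3 ctl.py '0,6 0,6 0,6'
```

```text
t 11.05 pred x 0.0070 v -0.003 meas (array([0.0068, 0.124 ]), 1969, array([-0.1,  0.1])) cmd p,z 0.007299999999999999 0.226 tcp X,p,z [0.0007 0.0073 0.2259] f [ 1.2 -0.9  4.1]
D 0.07861807638943752
innov -0.0002 F from sink 5.7
offset now 0.0001 Fmodel 6.0
[[0, 0.0005, -0.0, 0, 0, 0, 0], [0, 0.0006, -0.0, 0, 0, 0, 0], [0, 0.0005, -0.0, 0, 0, 0, 0]] end x 0.006 v 0.001
```

Request:
jog_arm([
  [0,0.0005,0,0,0,0,0],
  [0,0.0006,0,0,0,0,0],
  [0,0.0005,0,0,0,0,0],
])

```text
clock: 11.48
tool_pos: [0.597, 0.1409, 0.2259]
tcp_rot: [-0.0, 0.991, -0.137, -0.0]
force: [2.2, -0.6, 4.0]
opening: 0.0222
grip_force: 35.0
```

```bash
python3 ctl.py '0,6 1,6 3,6'
```

```text
t 11.47 pred x 0.0064 v 0.001 meas (array([0.0055, 0.124 ]), 1963, array([-0.101,  0.099])) cmd p,z 0.006799999999999999 0.226 tcp X,p,z [0.0007 0.0068 0.2259] f [ 2.2 -0.6  4. ]
D 0.07124851447961619
innov -0.0009 F from sink 5.7
offset now 0.0008 Fmodel 6.0
[[0, 0.0008, -0.0, 0, 0, 0, 0], [0, -0.0003, 0.0, 0, 0, 0, 0], [0, -0.0023, 0.0, 0, 0, 0, 0]] end x 0.006 v -0.001
```

Request:
jog_arm([
  [0,0.0008,0,0,0,0,0],
  [0,-0.0003,0,0,0,0,0],
  [0,-0.0023,0,0,0,0,0],
])

```text
clock: 11.9
tool_pos: [0.5976, 0.1431, 0.2259]
tcp_rot: [-0.0, 0.991, -0.137, -0.0]
force: [2.3, -0.7, 3.9]
opening: 0.0219
grip_force: 35.0
```

```bash
python3 ctl.py '6,6 10,6 15,6'
```

```text
t 11.90 pred x 0.0057 v -0.001 meas (array([0.0032, 0.1241]), 1947, array([-0.102,  0.098])) cmd p,z 0.009099999999999999 0.226 tcp X,p,z [0.0007 0.0092 0.2259] f [ 2.3 -0.7  3.9]
D 0.05120994804611961
innov -0.0025 F from sink 5.7
offset now 0.0051 Fmodel 6.0
[[0, 0.0004, 0.0001, 0, 0, 0, 0], [0, -0.0023, 0.0002, 0, 0, 0, 0], [0, -0.0054, 0.0004, 0, 0, 0, 0]] end x -0.001 v -0.019
```

Request:
jog_arm([
  [0,0.0004,0.0001,0,0,0,0],
  [0,-0.0023,0.0002,0,0,0,0],
  [0,-0.0054,0.0004,0,0,0,0],
])

```text
clock: 12.32
tool_pos: [0.5991, 0.1484, 0.2255]
tcp_rot: [-0.0, 0.991, -0.137, -0.0]
force: [2.0, 0.3, 4.8]
opening: 0.0218
grip_force: 35.0
```

```bash
python3 ctl.py '19,6 23,6 27,6'
```

```text
t 12.32 pred x -0.0009 v -0.019 meas (array([0.0019, 0.1239]), 1910, array([-0.097,  0.102])) cmd p,z 0.014499999999999999 0.2256 tcp X,p,z [0.0007 0.0147 0.2255] f [2.  0.3 4.8]
D 0.07364568154590408
innov 0.0028 F from sink 5.8
offset now 0.0126 Fmodel 6.0
[[0, -0.003, 0.0002, 0, 0, 0, 0], [0, -0.0034, 0.0004, 0, 0, 0, 0], [0, -0.0028, 0.0007, 0, 0, 0, 0]] end x -0.010 v -0.041
```

Request:
jog_arm([
  [0,-0.003,0.0002,0,0,0,0],
  [0,-0.0034,0.0004,0,0,0,0],
  [0,-0.0028,0.0007,0,0,0,0],
])

```text
clock: 12.75
tool_pos: [0.5998, 0.151, 0.2248]
tcp_rot: [0.0, 0.991, -0.137, -0.0]
force: [1.8, -0.4, 4.5]
opening: 0.0217
grip_force: 35.0
```

```bash
python3 ctl.py '31,6 36,6 41,6'
```

```text
t 12.75 pred x -0.0100 v -0.040 meas (array([-0.0045,  0.1237]), 1865, array([-0.095,  0.105])) cmd p,z 0.0173 0.2249 tcp X,p,z [0.0006 0.0174 0.2248] f [ 1.8 -0.4  4.5]
D 0.1178579632023605
innov 0.0055 F from sink 5.8
offset now 0.0222 Fmodel 6.1
[[0, -0.0025, 0.0004, 0, 0, 0, 0], [0, -0.0019, 0.0009, 0, 0, 0, 0], [0, -0.0003, 0.0016, 0, 0, 0, 0]] end x -0.024 v -0.057
```

Request:
jog_arm([
  [0,-0.0035,0.0004,0,0,0,0],
  [0,-0.0035,0.0009,0,0,0,0],
  [0,-0.002,0.0016,0,0,0,0],
])

```text
clock: 13.18
tool_pos: [0.6004, 0.1531, 0.2232]
tcp_rot: [-0.0, 0.991, -0.137, -0.0]
force: [1.4, -0.3, 4.5]
opening: 0.0217
grip_force: 35.0
```

```bash
python3 - <<'E'
import json
e=json.load(open("est.json"));p=e["p"];e["rows"]=[[p+.0035,.2245],[p+.0035,.2240],[p+.002,.2233]];json.dump(e,open("est.json","w"))
E
python3 ctl.py '42,6 44,6 44,6'
```

```text
t 13.18 pred x -0.0241 v -0.058 meas (array([-0.018 ,  0.1236]), 1769, array([-0.094,  0.106])) cmd p,z 0.019299999999999998 0.2233 tcp X,p,z [0.0006 0.0195 0.2232] f [ 1.4 -0.3  4.5]
D 0.1665429235040901
innov 0.0061 F from sink 5.9
offset now 0.0378 Fmodel 6.1
[[0, 0.0051, 0.0001, 0, 0, 0, 0], [0, 0.0102, 0.0004, 0, 0, 0, 0], [0, 0.0173, 0.0004, 0, 0, 0, 0]] end x -0.042 v -0.056
```

Request:
jog_arm([
  [0,0.0051,0.0001,0,0,0,0],
  [0,0.0102,0.0004,0,0,0,0],
  [0,0.0173,0.0004,0,0,0,0],
])

```text
clock: 13.6
tool_pos: [0.5956, 0.1358, 0.2228]
tcp_rot: [-0.0, 0.991, -0.137, -0.0]
force: [1.5, -0.2, 4.7]
opening: 0.0221
grip_force: 35.0
```

```bash
python3 ctl.py '44,6 44,6 44,6'
```

```text
t 13.60 pred x -0.0424 v -0.056 meas (array([-0.0411,  0.1238]), 1663, array([-0.099,  0.101])) cmd p,z 0.0019999999999999983 0.2229 tcp X,p,z [0.0007 0.0016 0.2228] f [ 1.5 -0.2  4.7]
D 0.17702665043758442
innov 0.0013 F from sink 5.8
offset now 0.0429 Fmodel 6.1
[[0, 0.0078, -0.0, 0, 0, 0, 0], [0, 0.0133, -0.0, 0, 0, 0, 0], [0, 0.0179, -0.0, 0, 0, 0, 0]] end x -0.060 v -0.033
```

Request:
jog_arm([
  [0,0.008,0,0,0,0,0],
  [0,0.014,0,0,0,0,0],
  [0,0.019,0,0,0,0,0],
])

```text
clock: 14.02
tool_pos: [0.5903, 0.1175, 0.2228]
tcp_rot: [0.0, 0.99, -0.138, -0.0]
force: [1.4, 1.2, 3.6]
opening: 0.0216
grip_force: 35.0
```

```bash
python3 - <<'E'
import json
e=json.load(open("est.json"));p=e["p"];e["rows"]=[[p-.008,.2229],[p-.014,.2229],[p-.019,.2229]];json.dump(e,open("est.json","w"))
E
python3 ctl.py '44,6 44,6 44,6'
```

```text
t 14.03 pred x -0.0602 v -0.032 meas (array([-0.0661,  0.1247]), 1572, array([-0.106,  0.095])) cmd p,z -0.017 0.2229 tcp X,p,z [ 0.0006 -0.0175  0.2228] f [1.4 1.2 3.6]
D 0.12977461946358038
innov -0.0059 F from sink 5.5
offset now 0.0478 Fmodel 5.8
[[0, 0.0102, -0.0, 0, 0, 0, 0], [0, 0.0134, -0.0, 0, 0, 0, 0], [0, 0.0155, -0.0, 0, 0, 0, 0]] end x -0.077 v -0.013
```

Request:
jog_arm([
  [0,0.012,0,0,0,0,0],
  [0,0.0185,0,0,0,0,0],
  [0,0.0235,0,0,0,0,0],
])

```text
clock: 14.45
tool_pos: [0.5839, 0.0948, 0.2228]
tcp_rot: [-0.0, 0.99, -0.138, -0.0]
force: [1.1, 0.2, 3.5]
opening: 0.0219
grip_force: 35.0
```

```bash
python3 - <<'E'
import json
e=json.load(open("est.json"));p=e["p"];e["D"]=.05;e["v"]=-.055;e["rows"]=[[p-.012,.2229],[p-.0185,.2229],[p-.0235,.2229]];json.dump(e,open("est.json","w"))
E
python3 ctl.py '44,6 44,6 44,6'
```

```text
t 14.45 pred x -0.0819 v -0.022 meas (array([-0.0849,  0.1239]), 1504, array([-0.103,  0.097])) cmd p,z -0.0405 0.2229 tcp X,p,z [ 0.0006 -0.0411  0.2228] f [1.1 0.2 3.5]
D 0.02618170792349124
innov -0.003 F from sink 5.8
offset now 0.0436 Fmodel 6.0
[[0, 0.0031, -0.0, 0, 0, 0, 0], [0, 0.0044, -0.0, 0, 0, 0, 0], [0, 0.0049, -0.0, 0, 0, 0, 0]] end x -0.090 v -0.002
```

Request:
jog_arm([
  [0,0.0035,0,0,0,0,0],
  [0,0.005,0,0,0,0,0],
  [0,0.005,-0.03,0,0,0,0],
  [0,0.005,-0.08,0,0,0,0],
  [0,0.005,-0.12,0,0,0,0],
  [0,0.005,-0.12,0,0,0,0],
  [0,0.005,-0.12,0,0,0,0],
  [0,0.005,-0.12,0,0,0,0],
])

```text
clock: 15.5
tool_pos: [0.5817, 0.0905, 0.3399]
tcp_rot: [0.0, 0.991, -0.137, -0.002]
force: [0.7, 0.2, -1.8]
opening: 0.0217
grip_force: 35.0
```

Request:
jog_arm([
  [0,0,0,0,0,0,0],
  [0,0,0,0,0,0,0],
  [0,0,0,0,0,0,0],
  [0,0,0,0,0,0,0],
  [0,0,0,0,0,0,0],
  [0,0,0,0,0,0,0],
  [0,0,0,0,0,0,0],
  [0,0,0,0,0,0,0],
])

```text
clock: 16.5
tool_pos: [0.5828, 0.0905, 0.3428]
tcp_rot: [0.0, 0.991, -0.137, -0.0]
force: [0.0, 0.3, -1.8]
opening: 0.0219
grip_force: 35.0
```

Request:
jog_arm([
  [0,0,0,0,0,0,0],
  [0,0,0,0,0,0,0],
  [0,0,0,0,0,0,0],
  [0,0,0,0,0,0,0],
  [0,0,0,0,0,0,0],
  [0,0,0,0,0,0,0],
  [0,0,0,0,0,0,0],
  [0,0,0,0,0,0,0],
])

```text
clock: 17.5
tool_pos: [0.5828, 0.0906, 0.3428]
tcp_rot: [-0.0, 0.991, -0.137, -0.0]
force: [-0.5, -0.8, -1.4]
opening: 0.0221
grip_force: 35.0
```

Request:
jog_arm([
  [0,0,0,0,0,0,0],
  [0,0,0,0,0,0,0],
  [0,0,0,0,0,0,0],
  [0,0,0,0,0,0,0],
  [0,0,0,0,0,0,0],
  [0,0,0,0,0,0,0],
  [0,0,0,0,0,0,0],
  [0,0,0,0,0,0,0],
])

```text
clock: 18.5
tool_pos: [0.5828, 0.0906, 0.3428]
tcp_rot: [-0.0, 0.991, -0.137, 0.0]
force: [-0.7, -0.3, -2.9]
opening: 0.0217
grip_force: 35.0
```

Request:
jog_arm([
  [0,0,0,0,0,0,0],
  [0,0,0,0,0,0,0],
  [0,0,0,0,0,0,0],
  [0,0,0,0,0,0,0],
  [0,0,0,0,0,0,0],
  [0,0,0,0,0,0,0],
  [0,0,0,0,0,0,0],
  [0,0,0,0,0,0,0],
])

```text
clock: 19.5
tool_pos: [0.5828, 0.0906, 0.3428]
tcp_rot: [-0.0, 0.991, -0.137, -0.0]
force: [-0.4, -0.4, -1.8]
opening: 0.0216
grip_force: 35.0
```

```bash
python3 - <<'E'
from h import *;from cell import *
for k in range(3):
    c=capture("side");s=read_state();print(s["clock"],s["tool_pos"],s["opening"],s["grip_force"],s["force"],hull(c))
cv2.imwrite("pics/side9.png",c["image"][:,:,::-1])
E
```

```text
19.55 [0.58277426 0.09055149 0.34281629] 0.021689005388822343 34.99938532244414 [-0.11344766  0.76073593 -1.72202652] (array([1.000e-04, 1.431e-01]), 2335, array([-0.099,  0.099]))
19.6 [0.58278976 0.09054033 0.34282787] 0.021935709771097132 34.999415525235236 [-0.57764305 -0.59837385 -1.85838189] (array([1.000e-04, 1.431e-01]), 2344, array([-0.099,  0.099]))
19.65 [0.58277741 0.09053415 0.34283886] 0.02165086589475588 34.99944099923596 [-0.12467331  0.1626683  -0.83395233] (array([-0.    ,  0.1431]), 2340, array([-0.099,  0.099]))
```

View pics/side9.png

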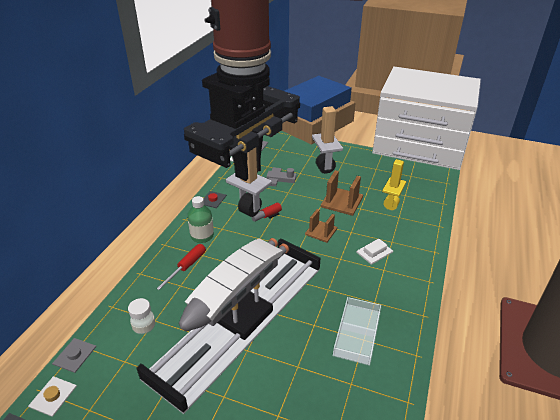

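The roller hangs upright at (249,190), well above the plate. The carriage is back at the middle and at rest, and the bystanders have not moved. I'm handing the job in.

```bash
python3 -c "
from cell import *
print(finish_job())"
```

```text
the job is handed in; nothing more can be done
None
```

I rolled the plate from stern to middle to bow line without lifting off, pressing at about 6 N for roughly 1.5, 3 and 1.5 s, and handed the job in with the roller held upright well above the model and the carriage at rest in the middle; the hand-in call returned no verdict.

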